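Lock the decorating turntable with its index pin

TASK

Lock the small painting turntable so that it cannot turn: take the steel index pin from its wooden block, stand it in the guide on the turntable's bracket, and turn the wheel (it has an upright knob for this) until the pin drops through the hole in the collar and is fully home. Work gently: stop turning as soon as the pin catches, never force the wheel against the pin or ram the pin onto the collar, and leave the bottle, cup and jar where they are.

Things in the scene. Friction and masses are not known exactly. Their poses are not given: they have to be found in the camera images.
- stand: Fixed turntable stand, origin on the wheel's vertical axis at table height, z up, y pointing outward to the bracket that holds the pin guide. Round grey foot 196 mm wide; the bracket's post stands 113 to 127 mm from the axis along y, 30 mm wide, 100 mm tall, level with the guide's top.
- guide (a point): Centre of the upper mouth of the pin guide, 100 mm above the table, 85 mm from the wheel's axis along the stand's y: a vertical through hole 12 mm wide in a steel block 30 x 30 mm, 26 mm high, flat on top at this point. The block overhangs the collar, 4 mm above it.
- wheel: Turning part: 124 mm round head with a painted board (top 103 mm up), knob and collar. Origin on its axis at table height, z up; the knob lies along its -y, exactly opposite the guide when its y is the stand's y. It starts 0.7 to 1.1 rad clockwise (from above) of that; stops at 1.45 rad clockwise and 0.75 anticlockwise. Bearing drag 1 to 2 N at the knob; stays where left.
- hub (a point): On the wheel's axis, level with the top of the flat aluminium collar ring (70 mm up, 12 mm thick, 67 to 103 mm from the axis). The collar has one through hole, 12 mm wide, 85 mm from the axis, opposite the knob to within 0.35 rad either way; that angle differs each time and is not measured. Turn the wheel anticlockwise 0.35 to 1.45 rad from its start to bring the hole under the guide.
- knob (a point): Half-way up the black upright knob of the wheel: a cylinder 20 mm across, 47 mm tall, from 98 to 145 mm above the table, 95 mm from the wheel's axis, on a crank arm 22 mm wide. It does not spin on its arm.
- pin_center (a point): Half-way up the loose steel index pin, on its axis, 42.5 mm above its tip; z points to its head. 85 mm long, about 90 g: shank 10 mm across, 40 mm long, tapered tip; flange 22 mm across, 4 mm thick (40 to 44 mm above the tip); head to grip 16 mm across (44 to 85 mm above the tip). Riding on the collar this point is 112.5 mm above the table, fully home 102.5 mm.
- pin_tip (a point): Lower tip of the pin, on its axis. It starts standing in its wooden block, flange on the block, tip 10 mm above the table. Let go in the guide with the hole not yet below, it rests on the collar, 70 mm up; when the hole comes below, it drops 10 mm by its own weight until the flange lies on the guide, and then it stops the wheel.
- holder: Fixed wooden block that parks the pin, 70 x 70 mm, 50 mm high, hole 13 mm wide in its middle; origin under its centre.
- jar: Bystander: squat paint jar, 56 mm wide, 65 mm tall, origin under its centre.
- squeeze: Bystander: white squeeze bottle, 60 mm wide, 160 mm tall, origin under its centre.
- cup: Bystander: white plastic cup, 72 mm wide, 90 mm tall, origin under its centre.
Things that resemble listed ones, but are neither listed nor needed, are in the scene too. What is shaped like the part that bears pin_center but orange or yellow is not meant.

How it is judged (in metres and radians):
At the end, for the whole second after the job is handed in: The pin stands upright in the guide (within 4 mm and 0.12 rad) with its flange down on the guide block to within 2 mm, so that its shank is through the collar's hole; pin and wheel at rest (z of pin_center in the frame of guide between -0.002 and 0.0045 m and horizontal distance between pin_center and guide below 0.004 m and angle between pin_center's own z axis and vertical below 0.12 rad and linear speed of pin below 0.02 m/s and angular speed of wheel below 0.05 rad/s); the robot touches nothing.
It fails at once if the pin and the wheel's collar press on each other with more than 30 N (wheel forced against the pin, or pin rammed onto the collar) (contact force between pin and wheel above 30 N).
It fails at once if a bystander (jar, bottle, cup) is moved more than 30 mm (distance of any of jar, squeeze, cup from where it was at the start of the episode above 0.03 m).
It also fails if it takes over 72 s, if anything falls off the work surface, if the arm or the gripper's body presses on something with over 40 N, if the wrist force passes 120 N, or if a joint passes its speed limit or range.

ROBOT

A 6-joint arm with a two-finger parallel gripper is mounted at the origin on the work surface. World frame = base frame: x ahead of the robot, y to its left, z up, the work surface at z = 0. Lengths are in m, angles in degrees, forces in N, time in s.
With the tool pointing down it reaches from about 0.35 to 0.875 m from the base axis. Payload 4.2 kg.
Tool frame: the origin (TCP) lies on the centre line of the jaws, within the pads' length; the fingertips stand tip_reach ahead of it and the grasp point (between the pads) is the TCP (tip_reach is the distance from the TCP to the fingertips, in m); z points along the fingers, y is the line along which they close (so a half turn about z gives the same grasp; the last joint's range is limited). The gripper opens to 87 mm and grips with 3 to 60 N. Pads are 19 mm wide; open, the fingers measure 117 mm over their backs; the gripper's body (75 mm by 190 mm) begins 51 mm behind the grasp point.
Start: joints at [-61.616, 22.042, 0.453, 0, -68.411, -14.817], TCP at [0.147, -0.608, 0.242] pointing down, gripper open.
Joint ranges: [-179.83, 179.83], [-69.29, 118.12], [-61.27, 80.66], [-181.25, 117.63], [-171.15, -9.14], [-177.46, 177.46]. Speed limits (degrees/s): [159.86, 159.86, 180, 180, 180, 180].

INTERFACE

Orientations are given as a 3x3 rotation matrix whose columns are the frame's x, y, z axes.
In Python, from station import sense, capture, finish_job, tip_reach gives the robot as it stands.
- The arm moves only by the tool arm_command, never from a script. Its argument "deltas" is a list of rows, each a list of 7 numbers: the turn, a rotation vector about the tool's x, y, z in rad, then the shift along the tool's x, y, z in cm, then the closure, from -1 (fully open) to 1 (shut), so that 0 is half open. In form: [[rx, ry, rz, dx, dy, dz, hand], ...]. A call has 1 to 8 rows; each row is the pose to reach, as a shift and turn from the pose commanded when the call began, along the tool's axes at that moment; what a row does not reach only later rows make up. A row lasts 1/12 s, in which the tool goes at most 41.7 mm and 7.16 degrees, less where a joint would pass 70% of its speed; a pose out of reach is approached as far as the arm can. A call with a gripper value outside its range is refused whole. The fingers move at their own pace and stop on an object; the grip force is fixed at half the most. Time passes only in rows, so rows that repeat a pose let the fingers close. It gives the time, the measured TCP pose, the force, the opening and the grip force at its end, in the units of the state.
- sense(): the state, without advancing time (a new reading comes with each control period).
- capture(name): name is "scene" or "top" or "wrist"; returns a dict with "pixels" (420x560x3 uint8, blue, green, red), "fovy" (degrees; the focal length in pixels is half the picture's height over the tangent of half this angle, whatever the lens; pixels are square), "cx", "cy" (the principal point, pixels), "k1" (the pictures are not rectified: a ray, as slopes to the right and down, at radius r is drawn at 1 + k1 r^2 times it, then the intrinsics apply), "rvec" (rotation vector, rad) and "tvec" (3), from world to camera coordinates, as OpenCV has them. Camera axes: x right, y down, z forward; pixel columns grow to the right and rows downward; lengths in m; the calibration is good to about 2 mm. A picture is of the moment at which its call begins. There is no depth.
- finish_job(): hands the job in; it is judged then, once.
The state is a dict: "time_s": time; "joints": joint angles; "joint_velocities": joint speeds; "effort": joint torques, N m; "tcp_pos": TCP position; "ee_rot": TCP orientation; "wrist_force": force on the tool from outside, world axes, zero at the start; "moment": the same for the moment, N m; "gripper_width": opening from 0.0 (shut) to 1.0 (fully open); "gripper_force": force on a finger pad.
Only numpy, scipy, OpenCV 4.12 (cv2) and the standard library are available. Lean on these libraries where they do the work, as an engineer would, in place of code of your own. Each camera call takes 0.05 s, during which the arm holds its last target. There are 200 camera calls.

## Working session

There is one attempt and no reset: what is moved stays moved. The work goes in short steps, Python scripts to look and compute and a tool call to move; the robot and the scene stay as the last step left them, time stands still between calls to the robot, and variables do not carry over. Pictures are saved under pics/ and viewed, at most 10 in all, crops included, and the job is handed in when it is done.

Besides the shell and the picture viewer there is one more tool, called after "Call:" as name(argument=value, ...), one argument or row to a line, values as JSON. arm_command: Moves the arm, as the interface text tells. Its arguments: {"type":"object","properties":{"deltas":{"type":"array"}},"required":["deltas"]}

```bash
mkdir -p pics; cat > h.py <<'E'
import numpy as np, cv2
from station import sense, capture, finish_job, tip_reach
def cam(c):
    f=210/np.tan(np.radians(c["fovy"])/2)
    K=np.array([[f,0,c["cx"]],[0,f,c["cy"]],[0,0,1.]])
    R=cv2.Rodrigues(np.array(c["rvec"],float))[0]; t=np.array(c["tvec"],float).ravel()
    return K,np.array([c["k1"],0,0,0.]),R,t
def ray(c,uv):
    K,D,R,t=cam(c); p=cv2.undistortPoints(np.array(uv,float).reshape(-1,1,2),K,D).reshape(-1,2)
    return -R.T@t,(np.c_[p,np.ones(len(p))])@R
def onz(c,uv,z):
    o,d=ray(c,uv); return o+d*((z-o[2])/d[:,2])[:,None]
def proj(c,P):
    K,D,R,t=cam(c); return cv2.projectPoints(np.array(P,float).reshape(-1,3),cv2.Rodrigues(R)[0],t,K,D)[0].reshape(-1,2)
E
python3 - <<'E'
from h import *
import pickle
cs={n:capture(n) for n in("scene","top","wrist")}
pickle.dump(cs,open("c0.pkl","wb"))
for n,c in cs.items(): print(n,c["fovy"],c["k1"],cam(c)[2].round(2).tolist(),(-cam(c)[2].T@cam(c)[3]).round(3))
print(tip_reach,sense())
cv2.imwrite("pics/a.png",cs["scene"]["pixels"]);cv2.imwrite("pics/b.png",cs["top"]["pixels"])
E
```

```text
scene 43.71903993629843 -0.1988624476645566 [[0.62, 0.78, -0.02], [0.44, -0.37, -0.82], [-0.64, 0.5, -0.58]] [ 1.306 -0.584  0.786]
top 44.320452610715684 -0.1730514014686412 [[0.03, -1.0, 0.01], [-0.98, -0.03, -0.18], [0.18, 0.0, -0.98]] [0.279 0.004 1.386]
wrist 60.96099613772677 0.02551378023345146 [[-0.23, 0.97, 0.0], [0.94, 0.23, 0.26], [0.25, 0.06, -0.97]] [ 0.078 -0.623  0.383]
0.019 {'time_s': 0.15, 'joints': array([-6.16152957e+01,  2.20787433e+01,  3.96619724e-01, -2.03228757e-02,
       -6.84109240e+01, -1.48159195e+01]), 'joint_velocities': array([-0.02869399, -0.05877111,  0.1851158 ,  0.08020588, -0.04544724,
       -0.0147948 ]), 'effort': array([-5.26056047e-04, -3.91051912e+01,  1.87586653e+01,  4.22240764e+00,
        1.23709696e-02, -1.41043843e-04]), 'tcp_pos': array([ 0.14653723, -0.60713401,  0.24072366]), 'ee_rot': array([[-9.72119615e-01, -2.34485016e-01, -4.81849933e-04],
       [-2.34485491e-01,  9.72118326e-01,  1.58551590e-03],
       [ 9.66354284e-05,  1.65429793e-03, -9.99998627e-01]]), 'wrist_force': array([ 0.18940625, -0.30331108,  0.29875446]), 'moment': array([-0.03392782,  0.00821032,  0.02182837]), 'gripper_force': 0.0, 'gripper_width': 1.001185512342298}
```

View pics/a.png

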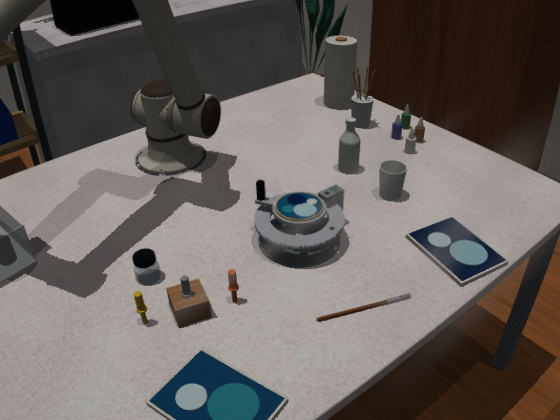

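View pics/b.png

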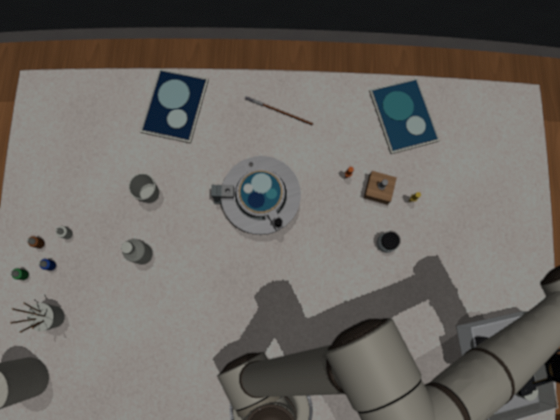

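The scene view shows the steel pin in the wooden block at (186,285), with an orange pin at (233,285) and a yellow one at (141,305). The turntable is at (300,230), its knob at (261,190) and its guide at (332,197). In the top view the block is at (380,186), the knob at (278,222), the guide at (222,191), and the collar hole probably at (251,164). Of the three pin-like things, the grey one in the wooden block fits: it is steel and parked. I'll confirm it in an enlarged crop.

```bash
python3 - <<'E'
from h import *
import pickle
cs=pickle.load(open("c0.pkl","rb"))
def crop(n,u,v,w=80,h=60): return cv2.resize(cs[n]["pixels"][v:v+h,u:u+w],(400,300),interpolation=cv2.INTER_CUBIC)
m=np.vstack([np.hstack([crop("top",340,156),crop("scene",150,265)]),np.hstack([crop("top",200,156,104,78),crop("scene",246,172,120,90)])])
cv2.imwrite("pics/c.png",np.clip(m*1.3,0,255).astype(np.uint8))
E
```

```text
(no output)
```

View pics/c.png

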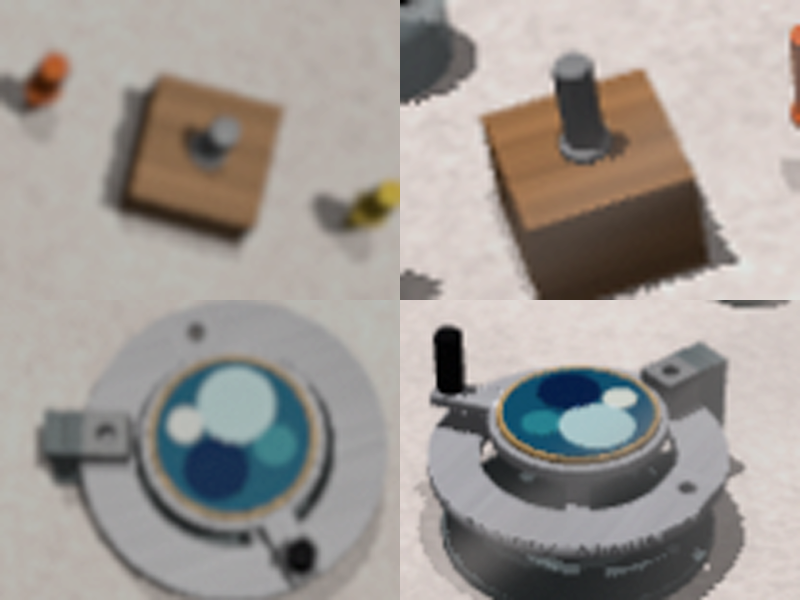

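The crop confirms the steel pin in the block; the orange and yellow ones are decoys. Collar hole, guide mouth and knob are all visible. Next I measure.

```bash
python3 - <<'E'
from h import *
import pickle
cs=pickle.load(open("c0.pkl","rb"))
T,S=cs["top"],cs["scene"]
for n,t,s,z in [("pin",(385.2,181.9),(184.6,277.6),.095),("guide",(227.6,190.1),(326.5,192.8),.1),("knob",(278.1,221.6),(260.2,181.4),.145),("hole",(251,163.9),(331.9,227.9),.07)]:
    print(n,onz(T,[t],z)[0].round(4),onz(S,[s],z)[0].round(4))
for n,c,x in(("top",T,(262,190)),("scene",S,(300,210))):
    hsv=cv2.cvtColor(c["pixels"],cv2.COLOR_BGR2HSV)
    w=cv2.inRange(hsv,(5,70,40),(20,220,200)) 
    b=cv2.inRange(hsv,(80,60,20),(125,255,255))
    k,l,st,ce=cv2.connectedComponentsWithStats(b)
    i=min((i for i in range(1,k) if st[i,4]>100),key=lambda i:np.hypot(*(ce[i]-x)))
    cn=max(cv2.findContours((l==i).astype(np.uint8),0,2)[0],key=len)
    e=cv2.fitEllipse(cv2.convexHull(cn)); print(n,e,onz(c,[e[0]],.103)[0].round(4))
    if n=="top":
        k,l,st,ce=cv2.connectedComponentsWithStats(w); i=min((i for i in range(1,k) if st[i,4]>100),key=lambda i:np.hypot(*(ce[i]-(380,186))))
        cn=max(cv2.findContours((l==i).astype(np.uint8),0,2)[0],key=len)
        r=cv2.minAreaRect(cn); print(r, onz(c,cv2.boxPoints(r),.05).round(3).tolist())
E
```

```text
pin [ 0.5985 -0.2812  0.095 ] [ 0.6    -0.2789  0.095 ]
guide [0.5634 0.1255 0.1   ] [0.5631 0.1265 0.1   ]
knob [ 0.4783 -0.0055  0.145 ] [ 0.4804 -0.0043  0.145 ]
hole [0.6426 0.0697 0.07  ] [0.6426 0.0714 0.07  ]
top ((260.0451965332031, 191.1495819091797), (38.24509811401367, 39.028297424316406), 86.19316101074219) [0.5623 0.0423 0.103 ]
((379.7076721191406, 187.2384490966797), (26.925676345825195, 27.802736282348633), 15.255120277404785) [[0.566, -0.231, 0.05], [0.64, -0.251, 0.05], [0.623, -0.322, 0.05], [0.549, -0.301, 0.05]]
scene ((298.8228454589844, 205.34136962890625), (25.516660690307617, 44.763973236083984), 89.59410858154297) [0.5638 0.0407 0.103 ]
```

Call:
arm_command(
  deltas=[
    [0, 0, 0.03, -3.2, 1.3, 0.5, 0],
    [0, 0, 0.06, -6.5, 2.7, 1, 0],
    [0, 0, 0.09, -9.7, 4, 1.5, 0],
    [0, 0, 0.12, -12.9, 5.3, 2, 0],
    [0, 0, 0.15, -16.1, 6.7, 2.5, 0],
    [0, 0, 0.18, -19.4, 8, 3, 0],
    [0, 0, 0.21, -22.6, 9.3, 3.5, 0],
    [0, 0, 0.237, -25.8, 10.6, 4, 0],
  ],
)

```text
time_s: 0.82
tcp_pos: [0.3737, -0.4426, 0.2012]
ee_rot: [[-1.0, 0.002, -0.0], [0.002, 1.0, 0.0], [0.0, 0.0, -1.0]]
wrist_force: [-0.2, -0.1, 0.0]
gripper_width: 0.527
gripper_force: 0.0
```

Call:
arm_command(
  deltas=[
    [0, 0, 0, -2.8, 2, 0.5, 0],
    [0, 0, 0, -5.6, 4.1, 1, 0],
    [0, 0, 0, -8.4, 6.1, 1.5, 0],
    [0, 0, 0, -11.2, 8.2, 2, 0],
    [0, 0, 0, -14, 10.2, 2.5, 0],
    [0, 0, 0, -16.8, 12.2, 3, 0],
    [0, 0, 0, -19.7, 14.3, 3.5, 0],
    [0, 0, 0, -22.5, 16.3, 4, 0],
  ],
)

```text
time_s: 1.48
tcp_pos: [0.5987, -0.2796, 0.161]
ee_rot: [[-1.0, -0.0, -0.001], [-0.0, 1.0, 0.0], [0.001, 0.0, -1.0]]
wrist_force: [0.2, -0.4, -0.1]
gripper_width: 0.5
gripper_force: 0.0
```

```bash
python3 - <<'E'
from h import *
c=capture("wrist"); s=sense(); print(s["tcp_pos"],s["time_s"])
print(proj(c,[(.599,-.280,.095),s["tcp_pos"]]))
import pickle; pickle.dump(c,open("w1.pkl","wb")); cv2.imwrite("pics/d.png",c["pixels"])
E
```

```text
[ 0.60330015 -0.2763586   0.15934349] 1.5333
[[275.03050154 236.47283139]
 [282.46136709 292.23585494]]
```

View pics/d.png

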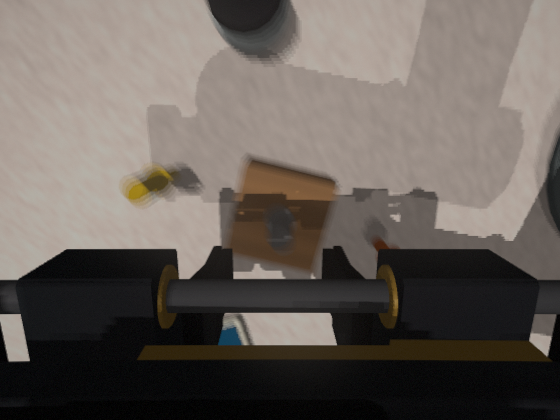

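The wrist view shows the block at (285,215), the pin head near (279,240) between the fingers at (215,290) and (340,290), and the jar at (245,20). It is blurred by residual motion. I'll settle lower and re-measure.

Call:
arm_command(
  deltas=[
    [0, 0, 0, 0, 0, 1, 0],
    [0, 0, 0, 0, 0, 2, 0],
    [0, 0, 0, 0, 0, 3, 0],
    [0, 0, 0, 0, 0, 4, 0],
    [0, 0, 0, 0, 0, 4, 0],
    [0, 0, 0, 0, 0, 4, 0],
  ],
)

```text
time_s: 2.03
tcp_pos: [0.5964, -0.2817, 0.1206]
ee_rot: [[-1.0, 0.001, -0.002], [0.001, 1.0, 0.0], [0.002, 0.0, -1.0]]
wrist_force: [-0.2, -0.4, 1.4]
gripper_width: 0.5
gripper_force: 0.0
```

```bash
python3 - <<'E'
from h import *
c=capture("wrist"); s=sense(); print(s["tcp_pos"],s["time_s"])
print(proj(c,[(.599,-.280,.095),s["tcp_pos"]]).round(1).tolist())
import pickle; pickle.dump(c,open("w2.pkl","wb")); cv2.imwrite("pics/e.png",cv2.resize(c["pixels"][200:350,180:380],(800,600)))
E
```

```text
[ 0.59711611 -0.28178175  0.1215584 ] 2.0833
[[278.8, 266.4], [275.0, 286.9]]
```

View pics/e.png

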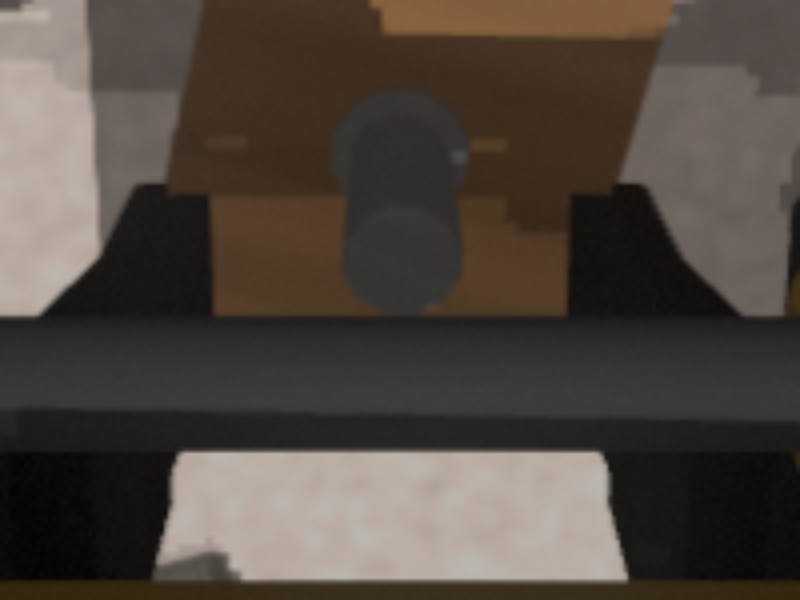

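The crop shows the pin head top centred at (402,258), i.e. full-image (280.5,264.5). It stands between the fingertips, about 2–3 mm to +y of the TCP. I'll correct that, lower and close.

Call:
arm_command(
  deltas=[
    [0, 0, 0, -0.1, 0.2, 1, 0],
    [0, 0, 0, -0.1, 0.2, 2, 0],
    [0, 0, 0, -0.1, 0.2, 3, 0],
    [0, 0, 0, -0.1, 0.2, 4, 0],
    [0, 0, 0, -0.1, 0.2, 4, 0],
    [0, 0, 0, -0.1, 0.2, 4, 0],
    [0, 0, 0, -0.1, 0.2, 4, 0.5],
    [0, 0, 0, -0.1, 0.2, 4, 0.5],
  ],
)

```text
time_s: 2.75
tcp_pos: [0.5991, -0.2792, 0.0821]
ee_rot: [[-1.0, 0.0, 0.001], [0.0, 1.0, -0.0], [-0.001, -0.0, -1.0]]
wrist_force: [-0.4, -0.6, 0.2]
gripper_width: 0.418
gripper_force: 0.0
```

Call:
arm_command(
  deltas=[
    [0, 0, 0, 0, 0, 0, 1],
    [0, 0, 0, 0, 0, 0, 1],
    [0, 0, 0, 0, 0, 0, 1],
    [0, 0, 0, 0, 0, 0, 1],
  ],
)

```text
time_s: 3.08
tcp_pos: [0.5988, -0.2791, 0.0819]
ee_rot: [[-1.0, 0.0, 0.001], [0.0, 1.0, -0.0], [-0.001, -0.0, -1.0]]
wrist_force: [-0.5, 0.1, 0.8]
gripper_width: 0.172
gripper_force: 30.0
```

Call:
arm_command(
  deltas=[
    [0, 0, 0, 0, 0, -1, 1],
    [0, 0, 0, 0, 0, -2.5, 1],
    [0, 0, 0, 0, 0, -4.5, 1],
    [0, 0, 0, 0, 0, -6.5, 1],
    [0, 0, 0, 0, 0, -8.5, 1],
    [0, 0, 0, 0, 0, -10.5, 1],
    [0, 0, 0, 0, 0, -12, 1],
  ],
)

```text
time_s: 3.67
tcp_pos: [0.5988, -0.2791, 0.2042]
ee_rot: [[-1.0, -0.0, 0.002], [-0.0, 1.0, -0.001], [-0.002, -0.001, -1.0]]
wrist_force: [0.9, 0.3, -0.6]
gripper_width: 0.174
gripper_force: 30.0
```

Call:
arm_command(
  deltas=[
    [0, 0, 0, 0.4, 3, 0, 1],
    [0, 0, 0, 0.8, 6, 0, 1],
    [0, 0, 0, 1.2, 9.5, 0, 1],
    [0, 0, 0, 1.6, 13, 0, 1],
    [0, 0, 0, 2.0, 16.5, 0, 1],
    [0, 0, 0, 2.4, 20, 0, 1],
    [0, 0, 0, 2.8, 23.5, 0, 1],
    [0, 0, 0, 3.2, 27, 0, 1],
  ],
)

```text
time_s: 4.33
tcp_pos: [0.566, -0.0074, 0.2023]
ee_rot: [[-1.0, 0.0, 0.0], [0.0, 1.0, 0.0], [-0.0, 0.0, -1.0]]
wrist_force: [1.2, 0.1, -1.4]
gripper_width: 0.171
gripper_force: 30.0
```

Call:
arm_command(
  deltas=[
    [0, 0, 0, 0.1, 3, 0, 1],
    [0, 0, 0, 0.2, 6, 0, 1],
    [0, 0, 0, 0.3, 9, 0, 1],
    [0, 0, 0, 0.3, 11.5, 0, 1],
    [0, 0, 0, 0.3, 13, 0, 1],
    [0, 0, 0, 0.3, 13, 0, 1],
    [0, 0, 0, 0.3, 13, 0, 1],
    [0, 0, 0, 0.3, 13, 0, 1],
  ],
)

```text
time_s: 5.0
tcp_pos: [0.5635, 0.1202, 0.2016]
ee_rot: [[-1.0, 0.001, -0.0], [0.001, 1.0, -0.0], [0.0, -0.0, -1.0]]
wrist_force: [0.4, -0.0, -1.0]
gripper_width: 0.171
gripper_force: 30.0
```

```bash
python3 - <<'E'
from h import *
import pickle
cs={n:capture(n) for n in("scene","top","wrist")}; s=sense(); print(s["tcp_pos"],s["time_s"])
pickle.dump(cs,open("c3.pkl","wb"))
p=s["tcp_pos"]
for n in cs: print(n,proj(cs[n],[p-[0,0,.072],(.5633,.126,.1)]).round(1).tolist())
m=np.hstack([cv2.resize(cs["wrist"]["pixels"][150:350,180:380],(400,400),interpolation=2),cv2.resize(cs["scene"]["pixels"][130:230,280:380],(400,400),interpolation=2)])
cv2.imwrite("pics/f.png",np.clip(m*1.4,0,255).astype(np.uint8))
E
```

```text
[0.56365707 0.1197989  0.20157392] 5.15
scene [[324.9, 183.3], [326.4, 192.9]]
top [[228.9, 187.5], [227.4, 190.1]]
wrist [[275.8, 233.0], [284.6, 219.5]]
```

View pics/f.png

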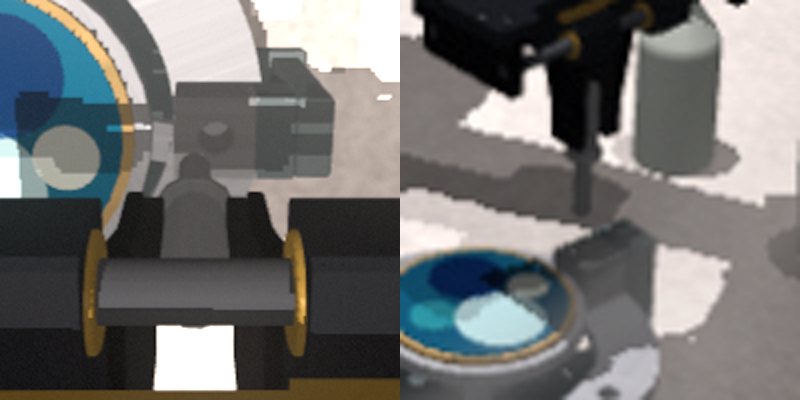

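The wrist crop (left) shows the guide mouth at (216,137), full-image (288,218.5), and the pin tip at about (195,159), full-image (277.5,229.5). The scene crop (right) shows the pin hanging upright with its tip at (583,212), full-image (325.8,183).

```bash
python3 - <<'E'
from h import *
import pickle
cs=pickle.load(open("c3.pkl","rb"));w=cs["wrist"]
print("hole",onz(w,[(288,218.5)],.1)[0],"tip",onz(w,[(277.5,229.5)],.1296)[0], "scene tip",onz(cs["scene"],[(325.8,183)],.1296)[0])
g=cv2.cvtColor(w["pixels"],cv2.COLOR_BGR2GRAY)
print(g[208:230:1,276:302:2])
print(g[222:248:2,264:292:2])
E
```

```text
hole [0.56253816 0.12839768 0.1       ] tip [0.56131892 0.1208913  0.1296    ] scene tip [0.56394506 0.12222112 0.1296    ]
[[66 67 66 67 66 67 68 67 68 66 68 67 68]
 [67 66 66 66 66 67 65 67 66 67 68 67 67]
 [67 67 67 67 67 66 68 68 66 68 67 67 68]
 [67 68 70 66 72 76 78 76 66 67 69 68 68]
 [67 67 68 68 78 81 81 81 75 66 67 68 69]
 [66 67 66 76 81 81 79 82 82 65 67 69 69]
 [68 68 67 79 81 81 82 82 81 59 66 69 68]
 [66 67 61 74 81 81 82 80 70 59 65 67 68]
 [66 65 61 65 80 80 80 75 60 60 63 67 67]
 [67 64 59 61 66 74 69 63 59 58 62 67 67]
 [66 64 59 60 58 60 59 60 59 58 60 66 67]
 [67 64 59 59 58 58 59 59 59 57 59 65 66]
 [65 64 58 58 59 58 59 60 58 58 62 66 67]
 [64 63 60 58 58 58 60 60 58 59 62 66 66]
 [65 63 60 59 58 59 59 60 59 57 62 67 65]
 [64 64 61 59 58 58 58 59 58 60 64 66 64]
 [65 65 62 60 57 58 57 59 59 62 65 66 66]
 [66 66 66 64 58 58 57 60 59 66 67 66 67]
 [62 62 69 64 62 61 59 63 63 66 66 67 67]
 [58 58 69 66 65 63 64 65 65 66 65 65 68]
 [58 57 58 63 65 66 65 65 67 66 66 67 67]
 [57 57 57 58 66 67 67 66 67 67 67 67 68]]
[[ 96  93  64  64  65  63  65  63  60  59  58  59  59  60]
 [100  97  65  65  65  64  65  65  62  60  57  58  57  59]
 [106  99  76  75  76  68  62  62  69  64  62  61  59  63]
 [107 105  93  91  65  58  58  57  58  63  65  66  65  65]
 [110 106  94  75  56  56  57  57  58  57  63  67  66  67]
 [108 104  92  55  55  58  58  57  57  58  57  66  66  66]
 [104 103  88  56  57  57  58  58  56  57  59  73  74  74]
 [110 104  87  54  56  58  59  58  57  56  60  91  90  91]
 [110 104  87  55  57  57  56  56  58  56  57  91  95  96]
 [104  85  56  62  64  65  67  68  67  66  63  61  92 108]
 [ 58  61  66  65  64  64  64  65  65  64  64  65  61  70]
 [ 65  63  65  65  65  64  63  66  64  63  65  65  63  62]
 [ 65  64  65  65  62  59  58  60  59  62  63  65  64  63]]
```

Call:
arm_command(
  deltas=[
    [0, 0, 0, 0, 0.3, 0.5, 1],
    [0, 0, 0, 0, 0.6, 1, 1],
    [0, 0, 0, 0, 0.65, 1.7, 1],
    [0, 0, 0, 0, 0.65, 2.4, 1],
    [0, 0, 0, 0, 0.65, 2.4, 1],
    [0, 0, 0, 0, 0.65, 2.4, 1],
  ],
)

```text
time_s: 5.65
tcp_pos: [0.5633, 0.1273, 0.1766]
ee_rot: [[-1.0, 0.0, -0.002], [0.0, 1.0, -0.001], [0.002, -0.001, -1.0]]
wrist_force: [0.7, -0.0, -1.6]
gripper_width: 0.174
gripper_force: 30.0
```

```bash
python3 - <<'E'
from h import *
import pickle
cs={n:capture(n) for n in("scene","top","wrist")}; s=sense(); print(s["tcp_pos"],s["time_s"],s["wrist_force"])
pickle.dump(cs,open("c4.pkl","wb"))
p=s["tcp_pos"]
for n in cs: print(n,proj(cs[n],[p-[0,0,.072],(.5633,.126,.1)]).round(1).tolist())
m=np.hstack([cv2.resize(cs["wrist"]["pixels"][180:260,240:320],(400,400),interpolation=2),cv2.resize(cs["scene"]["pixels"][160:210,300:350],(400,400),interpolation=2)])
cv2.imwrite("pics/g.png",np.clip(m*2.,0,255).astype(np.uint8))
E
```

```text
[0.56389732 0.12755229 0.17779494] 5.8 [ 0.95099869  0.09556917 -0.36859992]
scene [[327.2, 190.7], [326.4, 192.9]]
top [[226.6, 189.4], [227.4, 190.1]]
wrist [[275.8, 233.1], [273.4, 229.4]]
```

View pics/g.png

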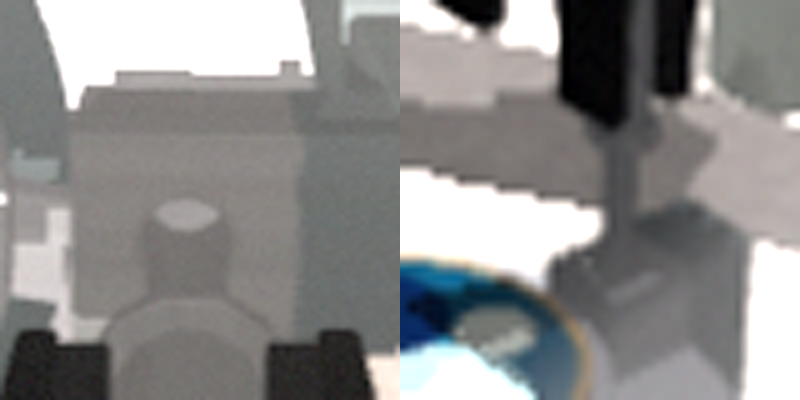

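In the wrist crop (left) the pin covers the guide mouth: both are centred at column 187, and the lit collar shows through the hole's far side at (187,213). So y is aligned, and I compute x from the far edges.

```bash
python3 - <<'E'
from h import *
import pickle
w=pickle.load(open("c4.pkl","rb"))["wrist"]
g=cv2.cvtColor(w["pixels"],cv2.COLOR_BGR2GRAY)
print(g[214:248,[272,274,276,277,278,280,282]].T)
print(g[232,262:294],g[226,262:294])
zt=.1776-.072
print("hole",onz(w,[(277.4,219.6)],.1)[0]+[.006,0,0])
for z in(.04,.044):print("fl",onz(w,[(277.6,239)],zt+z)[0]+[.011,0,0])
for r in (2,3,4,5): print("tip",r,onz(w,[(277.6,225.8)],zt)[0]+[r/1000,0,0])
E
```

```text
[[69 66 66 66 66 67 67 77 80 78 70 61 60 59 58 57 57 57 56 57 56 55 57 57
  57 61 67 65 65 64 65 65 63 58]
 [68 67 66 67 66 66 75 80 80 80 81 75 61 57 58 58 59 60 57 57 58 58 58 57
  58 61 66 63 64 63 63 64 60 57]
 [68 68 66 68 65 67 79 80 81 82 83 78 63 57 59 59 59 58 59 58 58 57 58 55
  58 62 68 65 64 64 65 61 59 58]
 [69 66 66 67 64 68 79 81 82 81 82 78 66 59 58 57 58 58 56 58 57 57 56 56
  56 61 69 65 65 65 65 63 60 57]
 [69 67 65 67 64 67 77 81 82 82 81 77 65 57 58 58 58 58 58 58 56 58 58 56
  56 61 69 67 65 66 65 64 60 58]
 [69 68 67 65 67 65 70 81 82 83 79 71 59 57 57 56 57 57 57 58 57 57 57 57
  56 62 68 66 65 64 64 64 59 58]
 [68 66 67 66 66 65 66 72 81 81 69 59 59 59 57 58 57 56 58 58 57 56 57 56
  58 61 67 66 65 65 65 65 62 58]]
[63 65 63 63 63 61 60 58 56 57 56 57 57 58 59 56 58 58 57 58 58 57 55 59
 62 64 63 64 65 64 65 64] [66 64 66 64 64 63 59 57 59 58 60 59 61 63 63 66 65 60 59 59 59 58 59 59
 62 64 66 65 66 67 65 67]
hole [0.56270703 0.12856633 0.1       ]
fl [0.56499238 0.12863326 0.1456    ]
fl [0.56359904 0.12862728 0.1496    ]
tip 2 [0.56115205 0.12868871 0.1056    ]
tip 3 [0.56215205 0.12868871 0.1056    ]
tip 4 [0.56315205 0.12868871 0.1056    ]
tip 5 [0.56415205 0.12868871 0.1056    ]
```

Call:
arm_command(
  deltas=[
    [0, 0, 0, 0.1, 0, 0, 1],
    [0, 0, 0, 0.1, 0, 0.2, 1],
    [0, 0, 0, 0.1, 0, 0.4, 1],
    [0, 0, 0, 0.1, 0, 0.55, 1],
    [0, 0, 0, 0.1, 0, 0.7, 1],
    [0, 0, 0, 0.1, 0, 0.8, 1],
    [0, 0, 0, 0.1, 0, 0.8, 1],
  ],
)

```text
time_s: 6.38
tcp_pos: [0.5625, 0.1274, 0.1692]
ee_rot: [[-1.0, 0.0, -0.001], [0.0, 1.0, -0.0], [0.001, -0.0, -1.0]]
wrist_force: [-0.7, -0.3, -1.0]
gripper_width: 0.176
gripper_force: 30.0
```

Call:
arm_command(
  deltas=[
    [0, 0, 0, 0, 0, 0.1, 1],
    [0, 0, 0, 0, 0, 0.2, 1],
    [0, 0, 0, 0, 0, 0.3, 1],
    [0, 0, 0, 0, 0, 0.4, 1],
    [0, 0, 0, 0, 0, 0.5, 1],
    [0, 0, 0, 0, 0, 0.6, 1],
    [0, 0, 0, 0, 0, 0.6, 1],
  ],
)

```text
time_s: 6.97
tcp_pos: [0.5625, 0.1274, 0.1632]
ee_rot: [[-1.0, 0.0, -0.001], [0.0, 1.0, -0.0], [0.001, -0.0, -1.0]]
wrist_force: [-0.2, -0.3, -1.2]
gripper_width: 0.174
gripper_force: 30.0
```

Call:
arm_command(
  deltas=[
    [0, 0, 0, 0, 0, 0.2, 1],
    [0, 0, 0, 0, 0, 0.4, 1],
    [0, 0, 0, 0, 0, 0.7, 1],
    [0, 0, 0, 0, 0, 1, 1],
    [0, 0, 0, 0, 0, 1.25, 1],
    [0, 0, 0, 0, 0, 1.5, 1],
    [0, 0, 0, 0, 0, 1.5, 1],
    [0, 0, 0, 0, 0, 1.5, 1],
  ],
)

```text
time_s: 7.63
tcp_pos: [0.5626, 0.1274, 0.1483]
ee_rot: [[-1.0, 0.0, -0.0], [0.0, 1.0, -0.0], [0.0, -0.0, -1.0]]
wrist_force: [0.1, 0.2, -0.4]
gripper_width: 0.175
gripper_force: 30.0
```

Call:
arm_command(
  deltas=[
    [0, 0, 0, 0, 0, 0.1, 1],
    [0, 0, 0, 0, 0, 0.2, 1],
    [0, 0, 0, 0, 0, 0.3, 1],
    [0, 0, 0, 0, 0, 0.3, 1],
    [0, 0, 0, 0, 0, 0.3, 1],
  ],
)

```text
time_s: 8.05
tcp_pos: [0.5627, 0.1275, 0.1455]
ee_rot: [[-1.0, 0.0, -0.0], [0.0, 1.0, -0.0], [0.0, -0.0, -1.0]]
wrist_force: [-0.6, 0.0, -1.0]
gripper_width: 0.172
gripper_force: 30.0
```

Call:
arm_command(
  deltas=[
    [0, 0, 0, 0, 0, 0.05, 1],
    [0, 0, 0, 0, 0, 0.1, 1],
    [0, 0, 0, 0, 0, 0.15, 1],
    [0, 0, 0, 0, 0, 0.2, 1],
    [0, 0, 0, 0, 0, 0.2, 1],
  ],
)

```text
time_s: 8.47
tcp_pos: [0.5626, 0.1275, 0.1434]
ee_rot: [[-1.0, 0.0, -0.0], [0.0, 1.0, -0.0], [0.0, -0.0, -1.0]]
wrist_force: [0.3, -0.1, -0.4]
gripper_width: 0.174
gripper_force: 30.0
```

Call:
arm_command(
  deltas=[
    [0, 0, 0, 0, 0, 0, 0.4],
    [0, 0, 0, 0, 0, 0, 0.2],
    [0, 0, 0, 0, 0, 0, 0.1],
    [0, 0, 0, 0, 0, 0, 0.1],
    [0, 0, 0, 0, 0, 0, 0.1],
  ],
)

```text
time_s: 8.88
tcp_pos: [0.5628, 0.1275, 0.1437]
ee_rot: [[-1.0, 0.0, 0.0], [0.0, 1.0, 0.0], [-0.0, 0.0, -1.0]]
wrist_force: [0.1, 0.5, 0.3]
gripper_width: 0.421
gripper_force: 0.0
```

Call:
arm_command(
  deltas=[
    [0, 0, 0, 0, 0, -0.8, 0.1],
    [0, 0, 0, 0, 0, -2, 0.1],
    [0, 0, 0, 0, 0, -4, 0.1],
    [0, 0, 0, 0, 0, -6, 0.1],
    [0, 0, 0, 0, 0, -8, 0.1],
    [0, 0, 0, 0, 0, -8, 0.1],
    [0, 0, 0, 0, 0, -8, 0.1],
  ],
)

```text
time_s: 9.47
tcp_pos: [0.5632, 0.1278, 0.2254]
ee_rot: [[-1.0, 0.0, 0.003], [0.0, 1.0, 0.002], [-0.003, 0.002, -1.0]]
wrist_force: [0.3, 0.3, 0.5]
gripper_width: 0.452
gripper_force: 0.0
```

```bash
python3 - <<'E'
from h import *
import pickle
cs={n:capture(n) for n in("scene","top","wrist")}; s=sense(); print(s["tcp_pos"],s["time_s"],s["wrist_force"],s["gripper_width"])
pickle.dump(cs,open("c5.pkl","wb"))
m=np.hstack([cv2.resize(cs["wrist"]["pixels"],(400,300)),cv2.resize(cs["scene"]["pixels"][150:240,246:366],(400,300),interpolation=2)])
cv2.imwrite("pics/h.png",np.clip(m*1.5,0,255).astype(np.uint8))
E
```

```text
[0.56206211 0.12725685 0.22264466] 9.6167 [-0.32673677 -0.75788845 -0.20178558] 0.45147888228065736
```

View pics/h.png

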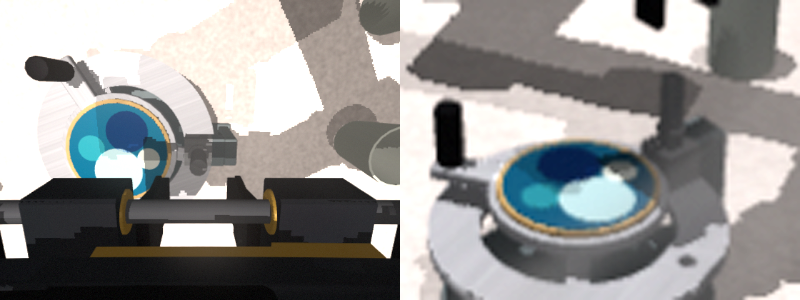

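The pin stands upright in the guide, riding on the collar: wrist crop (198,160), scene crop (672,110). The gripper is clear. Next I go above the knob, with the closing line along the wheel's tangent.

Call:
arm_command(
  deltas=[
    [0, 0, -0.07, 1.2, -1.9, 0, 0.1],
    [0, 0, -0.15, 2.4, -3.8, 0, 0.1],
    [0, 0, -0.23, 3.6, -5.7, 0, 0.1],
    [0, 0, -0.31, 4.8, -7.6, 0, 0],
    [0, 0, -0.39, 6, -9.5, 0, 0],
    [0, 0, -0.45, 7.2, -11.4, 0, 0],
    [0, 0, -0.506, 8.4, -13.2, 0, 0],
    [0, 0, -0.506, 8.4, -13.2, 0, 0],
  ],
)

```text
time_s: 10.28
tcp_pos: [0.4758, -0.0068, 0.2226]
ee_rot: [[-0.875, -0.484, -0.004], [-0.484, 0.875, -0.001], [0.004, 0.001, -1.0]]
wrist_force: [0.1, 0.0, 0.3]
gripper_width: 0.499
gripper_force: 0.0
```

Call:
arm_command(
  deltas=[
    [0, 0, 0, 0, 0, 1, 0],
    [0, 0, 0, 0, 0, 2.5, 0],
    [0, 0, 0, 0, 0, 4, 0],
    [0, 0, 0, 0, 0, 5, 0],
    [0, 0, 0, 0, 0, 5, 0],
  ],
)

```text
time_s: 10.7
tcp_pos: [0.477, -0.0047, 0.1707]
ee_rot: [[-0.875, -0.484, -0.006], [-0.484, 0.875, -0.001], [0.006, 0.002, -1.0]]
wrist_force: [-0.8, 0.0, -0.3]
gripper_width: 0.501
gripper_force: 0.0
```

```bash
python3 - <<'E'
from h import *
import pickle
c=capture("wrist"); s=sense(); print(s["tcp_pos"],s["ee_rot"].round(3),s["time_s"],s["wrist_force"],s["joints"].round(1))
print(proj(c,[(.479,-.0045,.145),s["tcp_pos"]]).round(1).tolist())
g=cv2.cvtColor(c["pixels"],cv2.COLOR_BGR2GRAY)
cv2.imwrite("pics/i.png",np.clip(cv2.resize(c["pixels"][200:350,180:380],(800,600))*2.,0,255).astype(np.uint8))
E
```

```text
[ 0.47794136 -0.00455491  0.17208166] [[-0.875 -0.484 -0.004]
 [-0.484  0.875 -0.001]
 [ 0.004  0.001 -1.   ]] 10.75 [-0.04339237 -0.64942958  0.4540779 ] [ 19.   11.7 -25.3  -0.  -53.2 -80. ]
[[273.9, 264.4], [274.6, 286.9]]
```

View pics/i.png

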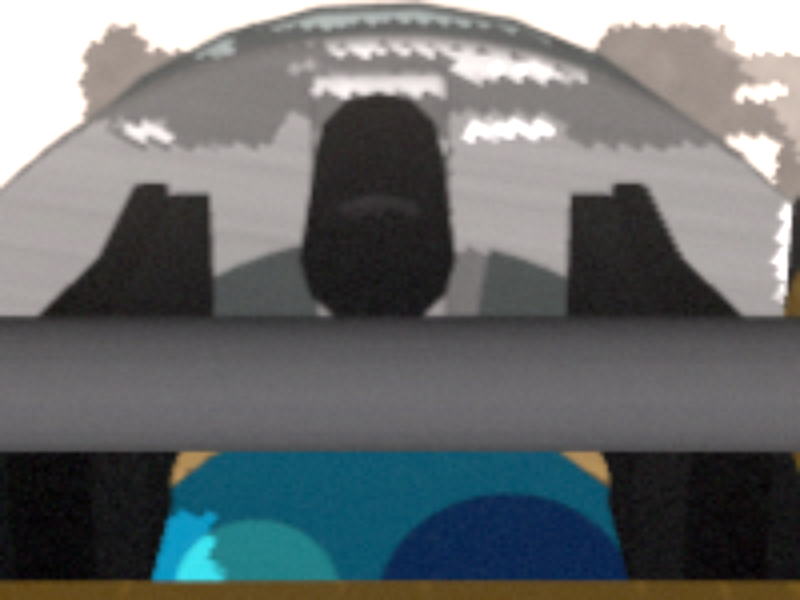

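The crop shows the knob centred between the fingers: top at (378,265), fingers ending at 213 and 570. I lower around it, then narrow the jaws to a loose cage.

Call:
arm_command(
  deltas=[
    [0, 0, 0, 0, 0, 1.2, 0],
    [0, 0, 0, 0, 0, 2.4, 0],
    [0, 0, 0, 0, 0, 3.6, 0],
    [0, 0, 0, 0, 0, 4.2, 0],
    [0, 0, 0, 0, 0, 4.2, 0.4],
    [0, 0, 0, 0, 0, 4.2, 0.4],
    [0, 0, 0, 0, 0, 4.2, 0.4],
  ],
)

```text
time_s: 11.33
tcp_pos: [0.4794, -0.0043, 0.1324]
ee_rot: [[-0.875, -0.485, 0.002], [-0.485, 0.875, 0.0], [-0.001, -0.001, -1.0]]
wrist_force: [-0.2, 0.4, 0.3]
gripper_width: 0.358
gripper_force: 0.0
```

Call:
arm_command(
  deltas=[
    [0, 0, -0.06, -0.02, -0.58, 0, 0.4],
    [0, 0, -0.12, -0.07, -1.15, 0, 0.4],
    [0, 0, -0.18, -0.16, -1.72, 0, 0.4],
    [0, 0, -0.25, -0.3, -2.38, 0, 0.4],
    [0, 0, -0.32, -0.49, -3.02, 0, 0.4],
    [0, 0, -0.38, -0.68, -3.56, 0, 0.4],
    [0, 0, -0.44, -0.91, -4.09, 0, 0.4],
    [0, 0, -0.5, -1.18, -4.6, 0, 0.4],
  ],
)

```text
time_s: 12.0
tcp_pos: [0.5117, -0.0388, 0.1324]
ee_rot: [[-0.533, -0.846, 0.001], [-0.846, 0.533, 0.001], [-0.001, -0.001, -1.0]]
wrist_force: [-1.9, 2.0, 0.3]
gripper_width: 0.301
gripper_force: 1.0
```

Call:
arm_command(
  deltas=[
    [0, 0, -0.06, -0.02, -0.58, 0, 0.4],
    [0, 0, -0.12, -0.07, -1.15, 0, 0.4],
    [0, 0, -0.18, -0.16, -1.72, 0, 0.4],
    [0, 0, -0.24, -0.28, -2.28, 0, 0.4],
    [0, 0, -0.3, -0.43, -2.84, 0, 0.4],
    [0, 0, -0.36, -0.61, -3.38, 0, 0.4],
    [0, 0, -0.4, -0.76, -3.74, 0, 0.4],
    [0, 0, -0.4, -0.76, -3.74, 0, 0.4],
  ],
)

```text
time_s: 12.67
tcp_pos: [0.5477, -0.0527, 0.1322]
ee_rot: [[-0.164, -0.987, 0.001], [-0.987, 0.164, 0.0], [-0.0, -0.001, -1.0]]
wrist_force: [0.5, 0.1, -0.0]
gripper_width: 0.301
gripper_force: 0.0
```

```bash
python3 - <<'E'
from h import *
import pickle
cs={n:capture(n) for n in("scene","top")}; s=sense(); print(s["tcp_pos"],s["time_s"],s["wrist_force"])
r=s["tcp_pos"][:2]-[.5627,.0425]; print("r,phi",np.hypot(*r),np.arctan2(-r[0],-r[1]))
pickle.dump(cs,open("c6.pkl","wb"))
m=np.hstack([cv2.resize(cs["top"]["pixels"][150:240,200:320],(400,300),interpolation=2),cv2.resize(cs["scene"]["pixels"][150:255,240:380],(400,300),interpolation=2)])
cv2.imwrite("pics/j.png",np.clip(m*1.5,0,255).astype(np.uint8))
E
```

```text
[ 0.54731318 -0.05258581  0.13214213] 12.7667 [-0.47843418  0.26850245  0.30733492]
r,phi 0.09632271876038632 0.16042963447320457
```

View pics/j.png

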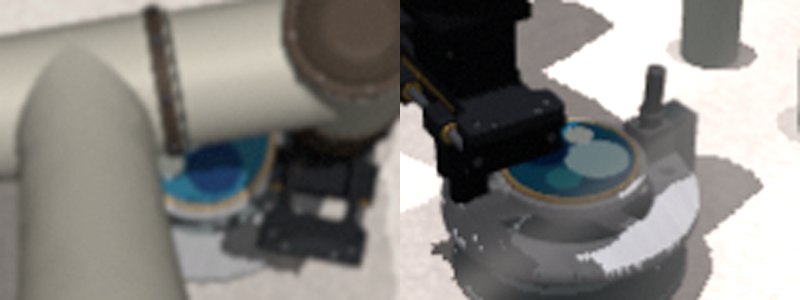

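View limit reached. The pin is still riding high (scene crop (655,67)) and the knob is caged. From here I go on with force and numeric checks of the pin's height in the scene camera.

```bash
cat > chk.py <<'E'
from h import *
import pickle
old=pickle.load(open("c6.pkl","rb"))["scene"]["pixels"]
c=capture("scene"); s=sense(); g=c["pixels"]
# vertical shift of the pin head patch vs reference
t=old[168:186,324:335]
r=cv2.matchTemplate(g[160:200,318:341],t,cv2.TM_CCOEFF_NORMED); _,v,_,l=cv2.minMaxLoc(r)
a=s["tcp_pos"][:2]-[.5627,.0425]
print("shift",l[0]-6,l[1]-8,"score",round(v,3),"expected home",(proj(c,[(.5627,.127,.145)])-proj(c,[(.5627,.127,.155)])).round(1).tolist(),"phi",np.arctan2(-a[0],-a[1]).round(4),"t",s["time_s"],"F",s["wrist_force"].round(1))
E
python3 chk.py
```

```text
shift 0 0 score 1.0 expected home [[-0.1, 3.7]] phi 0.1621 t 12.8167 F [0.7 0.7 0.4]
```

Call:
arm_command(
  deltas=[
    [0, 0, -0.03, 0, -0.29, 0, 0.4],
    [0, 0, -0.06, -0.02, -0.58, 0, 0.4],
    [0, 0, -0.09, -0.04, -0.86, 0, 0.4],
    [0, 0, -0.12, -0.07, -1.15, 0, 0.4],
    [0, 0, -0.14, -0.09, -1.34, 0, 0.4],
    [0, 0, -0.15, -0.11, -1.43, 0, 0.4],
  ],
)

```text
time_s: 13.32
tcp_pos: [0.5609, -0.0539, 0.1318]
ee_rot: [[-0.015, -1.0, -0.001], [-1.0, 0.015, -0.0], [0.0, 0.001, -1.0]]
wrist_force: [-1.5, 0.5, 1.9]
gripper_width: 0.301
gripper_force: 0.9
```

Call:
arm_command(
  deltas=[
    [0, 0, -0.005, 0, -0.05, 0, 0.4],
    [0, 0, -0.01, 0, -0.1, 0, 0.4],
    [0, 0, -0.015, 0, -0.15, 0, 0.4],
    [0, 0, -0.02, 0, -0.2, 0, 0.4],
    [0, 0, -0.025, 0, -0.25, 0, 0.4],
    [0, 0, -0.03, 0, -0.3, 0, 0.4],
  ],
)

```text
time_s: 13.82
tcp_pos: [0.5642, -0.054, 0.1316]
ee_rot: [[0.015, -1.0, -0.0], [-1.0, -0.015, -0.0], [0.0, 0.0, -1.0]]
wrist_force: [-1.5, -0.2, 1.8]
gripper_width: 0.299
gripper_force: 0.9
```

```bash
python3 chk.py
```

```text
shift 0 0 score 0.999 expected home [[-0.1, 3.7]] phi -0.0166 t 13.8667 F [-1.7 -0.1  1.8]
```

Call:
arm_command(
  deltas=[
    [0, 0, -0.005, 0, -0.05, 0, 0.4],
    [0, 0, -0.01, 0, -0.1, 0, 0.4],
    [0, 0, -0.015, 0, -0.15, 0, 0.4],
    [0, 0, -0.02, 0, -0.2, 0, 0.4],
    [0, 0, -0.025, 0, -0.25, 0, 0.4],
    [0, 0, -0.03, 0, -0.3, 0, 0.4],
  ],
)

```text
time_s: 14.37
tcp_pos: [0.5673, -0.0539, 0.1315]
ee_rot: [[0.045, -0.999, -0.0], [-0.999, -0.045, 0.0], [-0.0, 0.0, -1.0]]
wrist_force: [-1.8, -0.2, 1.5]
gripper_width: 0.3
gripper_force: 0.9
```

Call:
arm_command(
  deltas=[
    [0, 0, -0.005, 0, -0.05, 0, 0.4],
    [0, 0, -0.01, 0, -0.1, 0, 0.4],
    [0, 0, -0.015, 0, -0.15, 0, 0.4],
    [0, 0, -0.02, 0, -0.2, 0, 0.4],
  ],
)

```text
time_s: 14.7
tcp_pos: [0.5693, -0.0538, 0.1315]
ee_rot: [[0.065, -0.998, -0.0], [-0.998, -0.065, 0.0], [-0.0, 0.0, -1.0]]
wrist_force: [-2.0, 0.2, 1.5]
gripper_width: 0.302
gripper_force: 0.9
```

```bash
python3 chk.py
```

```text
shift 0 0 score 0.999 expected home [[-0.1, 3.7]] phi -0.0695 t 14.75 F [-1.1 -0.2  1.3]
```

Call:
arm_command(
  deltas=[
    [0, 0, -0.005, 0, -0.05, 0, 0.4],
    [0, 0, -0.01, 0, -0.1, 0, 0.4],
    [0, 0, -0.015, 0, -0.15, 0, 0.4],
    [0, 0, -0.02, 0, -0.2, 0, 0.4],
  ],
)

```text
time_s: 15.08
tcp_pos: [0.5713, -0.0536, 0.1316]
ee_rot: [[0.085, -0.996, 0.0], [-0.996, -0.085, 0.0], [-0.0, -0.0, -1.0]]
wrist_force: [-0.8, 0.5, 1.4]
gripper_width: 0.297
gripper_force: 0.9
```

```bash
python3 chk.py
```

```text
shift 0 0 score 1.0 expected home [[-0.1, 3.7]] phi -0.0903 t 15.1333 F [-2.2  1.3  1.6]
```

Call:
arm_command(
  deltas=[
    [0, 0, -0.005, 0, -0.05, 0, 0.4],
    [0, 0, -0.01, 0, -0.1, 0, 0.4],
    [0, 0, -0.015, 0, -0.15, 0, 0.4],
    [0, 0, -0.02, 0, -0.2, 0, 0.4],
  ],
)

```text
time_s: 15.47
tcp_pos: [0.5733, -0.0534, 0.1315]
ee_rot: [[0.105, -0.994, 0.0], [-0.994, -0.105, 0.0], [-0.0, -0.0, -1.0]]
wrist_force: [-1.0, -0.7, 1.0]
gripper_width: 0.3
gripper_force: 0.8
```

```bash
python3 chk.py
```

```text
shift 0 0 score 1.0 expected home [[-0.1, 3.7]] phi -0.1118 t 15.5167 F [-1.9  0.2  0.4]
```

Call:
arm_command(
  deltas=[
    [0, 0, -0.005, 0, -0.05, 0, 0.4],
    [0, 0, -0.01, 0, -0.1, 0, 0.4],
    [0, 0, -0.015, 0, -0.15, 0, 0.4],
    [0, 0, -0.02, 0, -0.2, 0, 0.4],
  ],
)

```text
time_s: 15.85
tcp_pos: [0.5753, -0.0532, 0.1315]
ee_rot: [[0.125, -0.992, 0.0], [-0.992, -0.125, 0.0], [-0.0, -0.0, -1.0]]
wrist_force: [-0.9, 0.4, 0.3]
gripper_width: 0.3
gripper_force: 0.7
```

```bash
python3 chk.py
```

```text
shift 0 0 score 0.999 expected home [[-0.1, 3.7]] phi -0.1317 t 15.9 F [-1.6  0.4  1.8]
```

Call:
arm_command(
  deltas=[
    [0, 0, -0.005, 0, -0.05, 0, 0.4],
    [0, 0, -0.01, 0, -0.1, 0, 0.4],
    [0, 0, -0.015, 0, -0.15, 0, 0.4],
    [0, 0, -0.02, 0, -0.2, 0, 0.4],
  ],
)

```text
time_s: 16.23
tcp_pos: [0.5772, -0.053, 0.1315]
ee_rot: [[0.145, -0.989, -0.0], [-0.989, -0.145, 0.0], [-0.0, 0.0, -1.0]]
wrist_force: [-2.1, 0.7, 0.1]
gripper_width: 0.303
gripper_force: 0.7
```

```bash
python3 chk.py
```

```text
shift 0 0 score 0.997 expected home [[-0.1, 3.7]] phi -0.1518 t 16.2833 F [-1.2  0.9  0.6]
```

Call:
arm_command(
  deltas=[
    [0, 0, -0.005, 0, -0.05, 0, 0.4],
    [0, 0, -0.01, 0, -0.1, 0, 0.4],
    [0, 0, -0.015, 0, -0.15, 0, 0.4],
    [0, 0, -0.02, 0, -0.2, 0, 0.4],
  ],
)

```text
time_s: 16.62
tcp_pos: [0.5792, -0.0527, 0.1315]
ee_rot: [[0.165, -0.986, -0.0], [-0.986, -0.165, 0.0], [-0.0, 0.0, -1.0]]
wrist_force: [-1.3, 0.7, 0.3]
gripper_width: 0.3
gripper_force: 0.7
```

```bash
python3 chk.py
```

```text
shift 0 0 score 0.993 expected home [[-0.1, 3.7]] phi -0.1721 t 16.6667 F [-2.3  0.7 -0.4]
```

Call:
arm_command(
  deltas=[
    [0, 0, -0.005, 0, -0.05, 0, 0.4],
    [0, 0, -0.01, 0, -0.1, 0, 0.4],
    [0, 0, -0.015, 0, -0.15, 0, 0.4],
  ],
)

```text
time_s: 16.92
tcp_pos: [0.5807, -0.0525, 0.1315]
ee_rot: [[0.18, -0.984, 0.0], [-0.984, -0.18, 0.0], [-0.0, -0.0, -1.0]]
wrist_force: [-2.1, 1.1, -0.7]
gripper_width: 0.302
gripper_force: 0.6
```

```bash
python3 chk.py
```

```text
shift -1 2 score 0.93 expected home [[-0.1, 3.7]] phi -0.1883 t 16.9667 F [-1.8  0.4  0. ]
```

The pin has begun to drop, so I nudge a millimetre more.

Call:
arm_command(
  deltas=[
    [0, 0, -0.005, 0, -0.05, 0, 0.4],
    [0, 0, -0.01, 0, -0.1, 0, 0.4],
    [0, 0, -0.01, 0, -0.1, 0, 0.4],
  ],
)

```text
time_s: 17.22
tcp_pos: [0.5817, -0.0523, 0.1315]
ee_rot: [[0.189, -0.982, 0.0], [-0.982, -0.189, 0.0], [0.0, -0.0, -1.0]]
wrist_force: [-0.4, 0.6, -0.3]
gripper_width: 0.3
gripper_force: 0.5
```

```bash
python3 chk.py
```

```text
shift -2 3 score 0.91 expected home [[-0.1, 3.7]] phi -0.1979 t 17.2667 F [-1.   0.7  0.1]
```

Call:
arm_command(
  deltas=[
    [0, 0, -0.005, 0, -0.05, 0, 0.4],
    [0, 0, -0.01, 0, -0.1, 0, 0.4],
    [0, 0, -0.01, 0, -0.1, 0, 0.4],
  ],
)

```text
time_s: 17.52
tcp_pos: [0.5826, -0.0522, 0.1315]
ee_rot: [[0.199, -0.98, -0.0], [-0.98, -0.199, -0.0], [-0.0, 0.0, -1.0]]
wrist_force: [-1.0, 0.0, 0.0]
gripper_width: 0.299
gripper_force: 0.6
```

```bash
python3 chk.py; python3 - <<'E'
from h import *
import pickle
c=capture("scene"); pickle.dump(c,open("c7.pkl","wb"))
o=pickle.load(open("c5.pkl","rb"))["scene"];k=pickle.load(open("c6.pkl","rb"))["scene"]
print(proj(c,[(.5627,.1265,z) for z in (.155,.145,.114,.104)]).round(1).tolist())
for q in(o,k,c):
    g=cv2.cvtColor(q["pixels"],cv2.COLOR_BGR2GRAY); print(g[168:200:1,320:338])
E
```

```text
shift -1 2 score 0.916 expected home [[-0.1, 3.7]] phi -0.207 t 17.5667 F [-1.5 -0.5 -0.4]
[[327.1, 172.8], [327.0, 176.5], [326.6, 187.8], [326.5, 191.3]]
[[ 87  89  88  88  88  87 106 136 137 154 178 179 175 159 146 146 145 129]
 [ 87  89  90  89  89  88  87  86  86 106 136 137 138 150 160 148 147 138]
 [ 72  79  87  88  87  88  86  85  85  86  86  88  88 109 131 115 125 148]
 [ 59  63  72  71  69  65  65  62  64  71  82  87  88  88  87  82  94 114]
 [ 59  58  58  57  49  40  40  37  40  48  61  76  88  88  87  85  86  82]
 [ 59  59  58  57  48  38  38  40  39  38  42  58  73  78  87  85  87  88]
 [ 59  59  60  57  48  39  39  41  40  38  42  50  61  66  78  86  88  88]
 [ 60  60  60  57  46  37  39  40  40  39  41  50  59  59  64  73  79  88]
 [ 59  59  60  55  43  37  39  40  39  40  41  51  59  59  59  58  70  85]
 [ 58  58  59  55  42  37  39  40  40  39  41  49  59  58  59  65  78  85]
 [ 58  58  59  56  42  37  38  41  40  40  41  50  58  57  58  69  86  87]
 [ 59  58  58  56  42  37  39  40  39  39  41  51  58  58  65  78  85  86]
 [ 60  60  60  55  43  38  39  41  40  40  4
[... 5558 characters left out ...]
 55  55  56  58  60  62]
 [143  81  68  40  40  43  45  48  48  50  54  63  61  60  60  59  62  64]
 [121  93  71  46  53  49  45  49  51  55  60  63  65  66  65  65  64  64]
 [ 92  81  67  46  51  53  56  58  59  59  60  60  66  70  70  65  62  63]
 [ 59  52  55  50  46  50  55  55  56  57  60  64  68  65  65  64  64  64]
 [ 48  44  48  54  55  56  58  60  60  63  64  64  63  63  63  65  65  68]
 [ 48  42  44  49  55  60  62  64  64  63  61  61  61  63  66  68  68  67]
 [ 55  43  44  45  49  53  58  60  58  58  59  61  64  67  70  68  68  66]
 [ 64  56  48  46  49  50  53  56  56  60  62  65  66  69  69  69  66  66]
 [ 62  67  63  51  49  51  54  57  60  62  64  66  68  69  69  68  66  65]]
```

The pin head top moved down about 3.9 px (expected 3.7 for 10 mm), with under 3 N at the wrist: the pin is home. I stop turning, open and lift away.

Call:
arm_command(
  deltas=[
    [0, 0, 0, 0, 0.1, 0, 0.2],
    [0, 0, 0, 0, 0.1, 0, 0],
    [0, 0, 0, 0, 0.1, 0, 0],
    [0, 0, 0, 0, 0.1, -2, 0],
    [0, 0, 0, 0, 0.1, -4.5, 0],
    [0, 0, 0, 0, 0.1, -7, 0],
    [0, 0, 0, 0, 0.1, -9, 0],
    [0, 0, 0, 0, 0.1, -9, 0],
  ],
)

```text
time_s: 18.28
tcp_pos: [0.5845, -0.0524, 0.227]
ee_rot: [[0.2, -0.98, 0.011], [-0.98, -0.2, -0.0], [0.002, -0.011, -1.0]]
wrist_force: [0.9, -0.9, 1.2]
gripper_width: 0.497
gripper_force: 0.0
```

Call:
arm_command(
  deltas=[
    [0, 0, 0, 2, 0, -1, 0],
    [0, 0, 0, 5, 0, -2, 0],
    [0, 0, 0, 8, 0, -2, 0],
    [0, 0, 0, 11, 0, -2, 0],
    [0, 0, 0, 14, 0, -2, 0],
    [0, 0, 0, 14, 0, -2, 0],
    [0, 0, 0, 14, 0, -2, 0],
  ],
)

```text
time_s: 18.87
tcp_pos: [0.6093, -0.1909, 0.2405]
ee_rot: [[0.196, -0.981, -0.001], [-0.981, -0.196, 0.0], [-0.0, 0.001, -1.0]]
wrist_force: [-0.2, 0.4, -0.9]
gripper_width: 0.501
gripper_force: 0.0
```

```bash
python3 chk.py; python3 - <<'E'
from h import *
import pickle
c=capture("scene"); t=capture("top"); o=pickle.load(open("c7.pkl","rb")); s=sense(); print(s["tcp_pos"],s["time_s"])
a=c["pixels"][165:200,315:345].astype(int); b=o["pixels"][165:200,315:345].astype(int); print("diff",abs(a-b).mean())
g=cv2.cvtColor(c["pixels"],cv2.COLOR_BGR2GRAY); print(g[172:196,322:334])
x=cv2.cvtColor(t["pixels"],cv2.COLOR_BGR2GRAY)
# top view: expected vs seen flange/head near the guide, home head top z .145
print(proj(t,[(.5627,.1265,.145)]).round(1)); u,v=np.round(proj(t,[(.5627,.1265,.145)])[0]).astype(int); print(x[v-8:v+9,u-9:u+10])
E
```

```text
shift -1 3 score 0.916 expected home [[-0.1, 3.7]] phi -0.1974 t 18.9167 F [-0.2  0.5  0.9]
[ 0.60930015 -0.18876751  0.24132628] 19.0167
diff 14.98031746031746
[[182 184 185 184 185 184 186 187 186 188 188 188]
 [185 188 189 188 185 182 184 184 186 187 188 187]
 [188 188 189 189 186 182 184 185 188 188 189 189]
 [188 185 181 172 159 152 153 160 175 185 185 186]
 [187 185 172 138 127 122 122 127 147 172 182 183]
 [186 180 150 112 124 123 123 123 122 147 182 181]
 [187 177 131  74  92 103 105  94  85 128 182 182]
 [188 178 127  47  54  66  67  54  57 124 182 182]
 [188 178 128  49  49  48  46  46  57 124 183 183]
 [186 175 128  49  48  48  46  46  68 136 186 185]
 [183 171 125  49  49  49  47  45  74 142 185 185]
 [184 170 110  50  48  48  46  46  73 139 181 181]
 [185 169  99  50  49  48  46  46  85 151 180 180]
 [188 170 100  50  49  48  47  47  91 159 173 153]
 [188 171 101  49  50  49  48  48  74 120 129 112]
 [185 169 101  49  50  50  48  47  61  86  95  97]
 [183 164  83  50  49  49  49  49  62  87  97  97]
 [185 162  73  51  49  49  50  50  64  90  97  97]
 [157 124  69  51  51
[... 979 characters left out ...]
 109 114 115 114 105 103 108 112 109 105 120
  120]
 [ 82  86  87  82  71  72  90 106 113 116 110  95  89 102 112 105  93 104
  104]
 [ 83  86  87  82  71  66  75  91 100 102  93  75  74  97 107 102  87  87
   81]
 [ 83  86  88  87  81  72  65  66  74  75  67  54  63  87  98  97  86  83
   74]
 [ 84  86  87  90  93  88  71  56  50  48  45  45  57  79  93  97  89  88
   79]
 [ 83  86  87  92  99 101  86  68  55  47  47  52  65  80  92  96  88  89
   82]
 [ 83  86  86  92 101 107  98  86  72  62  63  68  76  84  97  99  88  90
   80]
 [ 83  87  88  92 101 110 109  99  85  76  78  83  84  90 103 101  91  93
   80]
 [ 83  85  85  91 102 109 111 105  94  86  87  90  88  94 105 103  93 100
   82]]
```

```bash
python3 - <<'E'
from h import *
c=capture("scene")
p=np.array([.5627,.1265,0]);d=np.array([.79,-.61,0])*.011
print("flange front bottom/top if home, if 2 mm up:",proj(c,[p+d+[0,0,z] for z in(.1,.104,.102,.106)]).round(1).tolist(), "head top centre",proj(c,[p+[0,0,.145]]).round(1))
g=cv2.resize(cv2.cvtColor(c["pixels"],cv2.COLOR_BGR2GRAY),None,fx=1,fy=1)
print(g[188:200,316:338])
E
```

```text
flange front bottom/top if home, if 2 mm up: [[326.8, 195.3], [326.9, 193.9], [326.8, 194.6], [326.9, 193.2]] head top centre [[327.  176.5]]
[[188 185 184 184 185 184 183 163  83  50  49  49  49  49  61  87  96  97
   98  99 101 106]
 [187 185 185 184 183 185 184 162  73  50  50  50  50  50  63  90  97  98
   98  99 100 103]
 [189 188 185 183 176 165 158 124  69  50  50  51  51  50  62  90 102  99
   99 101 101 102]
 [189 187 179 163 154 129 115  92  67  51  52  51  52  53  60  76  85  88
  103 102 103 104]
 [184 176 151 125 128 114  94  88 100  79  56  53  55  59  64  68  69  77
   96 107  99  92]
 [170 162 109  80 105 118 101  68  92  92  98  98  94  85  74  64  73  75
   85  98  83  76]
 [152 145  89  54  73  96 106  93  76  68  81  82  81  75  83 103 100  82
   74  79  73  73]
 [112 125  87  52  53  62  79 102 107 102 103 102 102 102 104  99  87  75
   71  73  75  76]
 [ 65  89  82  63  53  52  52  71  95 114 121 121 116  97  85  73  68  72
   75  77  76  76]
 [ 41  55  77  97  92  54  52  51  63  80  96  98  83  70  66  69  72  76
   78  78  76  75]
 [ 39  40  57  84 101  96  64  56  56  58  67  70  64  67  69  72  75  77
   79  78  75  74]
 [ 69  56  41  55  79 105 116  68  62  61  63  64  67  70  73  75  77  78
   78  77  75  75]]
```

```bash
python3 -c "
from station import finish_job; print(finish_job())"
```

```text
the job is handed in; nothing more can be done
None
```

The job is handed in, but it returned no verdict. By my camera checks the pin is fully home in the guide and through the collar's hole. Wrist force readings stayed under about 3 N throughout, the arm is clear, and I never touched the bottle, cup or jar; it took about 19 s of the 72 s allowed.

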